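# Tip the flat stones out of a twin-bay sample tote

## Robot

A 6-joint arm with a two-finger parallel gripper is mounted at the origin on the work surface. World frame = base frame: x ahead of the robot, y to its left, z up, the work surface at z = 0. Lengths are in m, angles in rad, forces in N, time in s.
With the tool pointing down it reaches from about 0.325 to 0.775 m from the base axis. Payload 5.5 kg.
Tool frame: the origin (TCP) lies midway between the tips of the shut fingers; the grasp point (between the pads) lies 19 mm behind it (manip.grip_depth is the distance from the TCP to the grasp point, in m); z points along the fingers, y is the line along which they close (so a half turn about z gives the same grasp; the last joint's range is limited). The gripper opens to 88 mm and grips with 3 to 60 N. Pads are 20 mm wide; open, the fingers measure 115 mm over their backs; the gripper's body (75 mm by 178 mm) begins 61 mm behind the grasp point.
Start: joints at [-1.337, 0.091, 1.231, -0, 1.82, -0.057], TCP at [0.172, -0.575, 0.189] pointing down, gripper open.
Joint ranges: [-2.87, 2.87], [-0.86, 2.18], [0.17, 2.46], [-1.51, 4.65], [0.06, 2.69], [-2.65, 2.65]. Speed limits (rad/s): [2.57, 2.57, 3.01, 3.14, 3.14, 3.14].

## Interface

Orientations are given as a rotation vector (axis times angle).
In Python, from plant import manip, vision gives the robot as it stands.
- The arm moves only by the shell command python3 -m crank 'ROWS' [FORCE]. ROWS is JSON, a list of rows, each a list of 3 entries, a list of its own where there are three numbers: the shift along the tool's x, y, z in m, then the turn about the tool's z in rad, then the finger opening in m, from 0 to 0.0878. In form: [[[dx, dy, dz], roll, fingers], ...]. A call has 1 to 5 rows; each row shifts and turns the commanded pose from where the row before left it, along the tool's axes as they then stand; what a row does not reach is not made up. A row lasts 1/12 s, in which the tool goes at most 41.7 mm and 7.16 degrees, less where a joint would pass 70% of its speed; a pose out of reach is approached as far as the arm can. A call is refused whole if a number of a shift passes 0.0417 or a number of a turn 0.125, either way. A call with a gripper value outside its range is refused whole. The fingers move at their own pace and stop on an object; FORCE is the grip in N (left out, the last holds). Time passes only in rows, so rows that do not move let the fingers close. It gives the time, the measured TCP pose, the force, the opening and the grip force at its end, in the units of the state.
- manip.observe(): the state, without advancing time (a new reading comes with each control period).
- vision.camera(name): name is "scene" or "top" or "wrist"; returns a dict with "pixels" (400x640x3 uint8, red, green, blue), "range_z" (400x640 float32, m along the optical axis (not along the pixel's ray), 0 where there is no reading), "fx", "fy", "cx", "cy" (pixels), "cam_to_world" (4x4, takes a point from camera to world coordinates); the wrist camera has in their place "mount" (4x4, takes a point from camera to tool coordinates, whose origin is the TCP and whose axes are the flange's). Camera axes: x right, y up, looking along -z (the intrinsics and any distortion apply to the point x, -y, -z); pixel columns grow to the right and rows downward; lengths in m; the calibration is good to about 2 mm. The wrist camera is an equidistant fisheye: a pixel r from the principal point sees the ray r / f radians off the axis. A picture is of the moment at which its call begins: read the wrist's pose just before it.
- manip.close_job(): hands the job in; it is judged then, once.
The state is a dict: "time": time; "qpos": joint angles; "joint_velocities": joint speeds; "joint_efforts": joint torques, N m; "tool_pos": TCP position; "tcp_rot": TCP orientation; "force": force on the tool from outside, world axes, zero at the start; "moment": the same for the moment, N m; "finger_gap": opening from 0.0 (shut) to 1.0 (fully open); "finger_force": force on a finger pad.
Only numpy, scipy, OpenCV 4.12 (cv2) and the standard library are available. Lean on these libraries where they do the work, as an engineer would, in place of code of your own. Each camera call takes 0.05 s, during which the arm holds its last target. There are 200 camera calls.

## Task

The coarse stones have been sorted by shape into the two bays of the light-blue tote. Lift the tote and tip it over the balance so that all the dark flat stones slide from low down into the weighing pan, while every pale blocky stone stays in its own bay; do not lean on or shift the pan. Then set the tote gently back down, upright, on its rubber mat and let go, leaving the sieve, slot gauge, brush and wire basket where they are.

Things in the scene. Friction and masses are not known exactly. Their poses are not given: they have to be found in the camera images.
- tote_handle (a point): centre of the tote's handle: a level, rubber-covered round tube, 30 mm in diameter, 200 mm long, 100 mm above the tote's underside, free all round, fixed to the tote at both ends. Axes are the tote's: x along the handle, z up, +y side is the bay of the flat stones, -y side the bay of the blocky stones
- tote: light-blue sheet-metal twin-bay tote, 206 mm long (x), 238 mm wide (y), about 0.3 kg empty, 0.75 kg with its stones; origin at the centre of its underside, axes as the handle's. End walls at x = +-103 mm are 34 mm high at the outer edges, 50 mm inside, with a 32 mm wide strap rising to 117 mm at the handle. In a weak grip the load can creep round the handle
- tote_lip (a point): middle of the flat stones' pouring edge: y = 118 mm, 28 mm above the underside. The bays mirror each other: between them a ridge along x, 42 mm high, its faces sloping 55 degrees, from y = 28 mm up to y = 0; then flat floor (3 mm sheet) to y = 86 mm; then a ramp rising 38 degrees outward to this edge. Depending on friction the flat stones slide out at 55 to 70 degrees of roll; 15 degrees more and the others go over the ridge
- flat0_mid (a point): irregular dark grey flat stone, about 44 x 58 x 16 mm (convex, faceted, flat underside), 60 g; this point is its centre, at first lying on the floor of the tote's +y bay; friction of stone on metal 0.32 to 0.58
- flat1_mid (a point): irregular dark grey flat stone, about 44 x 58 x 16 mm (convex, faceted, flat underside), 60 g; this point is its centre, at first lying on the floor of the tote's +y bay; friction of stone on metal 0.32 to 0.58
- flat2_mid (a point): irregular dark grey flat stone, about 44 x 58 x 16 mm (convex, faceted, flat underside), 60 g; this point is its centre, at first lying on the floor of the tote's +y bay; friction of stone on metal 0.32 to 0.58
- block0_mid (a point): irregular pale buff blocky stone, about 46 x 44 x 36 mm (convex, faceted, flat underside), 90 g; this point is its centre, at first lying on the floor of the tote's -y bay
- block1_mid (a point): irregular pale buff blocky stone, about 46 x 44 x 36 mm (convex, faceted, flat underside), 90 g; this point is its centre, at first lying on the floor of the tote's -y bay
- block2_mid (a point): irregular pale buff blocky stone, about 46 x 44 x 36 mm (convex, faceted, flat underside), 90 g; this point is its centre, at first lying on the floor of the tote's -y bay
- pan: loose open rectangular steel weighing pan, 270 mm (x) by 215 mm (y), 50 mm high, wall and floor 3 mm, 0.45 kg; origin at the centre of its underside, which stands 70 mm above the bench on the balance; its rim is 120 mm above the bench
- balance: white bench balance, fixed; housing 300 mm (x) by 240 mm (y), steel platform on top at 70 mm, low display console on its -x side reaching to x = -210 mm; origin at the centre of its underside
- mat: black rubber mat, 290 mm square, 3 mm thick, fixed on the bench; the tote stands on it; origin at the centre of its underside
- sieve: bystander: brass sieve, 200 mm across, 50 mm high; origin at the centre of its underside
- gauge: bystander: flat metal slot gauge, 270 x 100 x 6 mm, lying on the bench; origin at the centre of its underside
- brush: bystander: hand brush lying on the bench, about 200 mm long
- basket: bystander: round wire basket, 172 mm across, 140 mm high; origin at the centre of its underside
- flat0: the same flat stone as point flat0_mid; origin at the centre of its underside
- flat1: the same flat stone as point flat1_mid; origin at the centre of its underside
- flat2: the same flat stone as point flat2_mid; origin at the centre of its underside
Mind the look-alikes: they are no part of the job. What is shaped like the part that bears block0_mid but red or yellow is not meant. What is shaped like the flat2 but red is not meant.

How it is judged:
On the way, in this order (a step that is already met when the one before it is completed fails the run):
1. the tote is lifted, level, with every stone still in its own bay (height (world z) of tote_handle above 0.18 m and angle between tote_handle's own z axis and vertical below 0.35 rad and x of flat0_mid in the frame of tote_handle between -0.101 and 0.101 m and y of flat0_mid in the frame of tote_handle between 0.008 and 0.12 m and z of flat0_mid in the frame of tote_handle between -0.1 and -0.03 m and x of flat1_mid in the frame of tote_handle between -0.101 and 0.101 m and y of flat1_mid in the frame of tote_handle between 0.008 and 0.12 m and z of flat1_mid in the frame of tote_handle between -0.1 and -0.03 m and x of flat2_mid in the frame of tote_handle between -0.101 and 0.101 m and y of flat2_mid in the frame of tote_handle between 0.008 and 0.12 m and z of flat2_mid in the frame of tote_handle between -0.1 and -0.03 m and x of block0_mid in the frame of tote_handle between -0.101 and 0.101 m and y of block0_mid in the frame of tote_handle between -0.12 and -0.008 m and z of block0_mid in the frame of tote_handle between -0.1 and -0.03 m and x of block1_mid in the frame of tote_handle between -0.101 and 0.101 m and y of block1_mid in the frame of tote_handle between -0.12 and -0.008 m and z of block1_mid in the frame of tote_handle between -0.1 and -0.03 m and x of block2_mid in the frame of tote_handle between -0.101 and 0.101 m and y of block2_mid in the frame of tote_handle between -0.12 and -0.008 m and z of block2_mid in the frame of tote_handle between -0.1 and -0.03 m), for 0.2 s.
2. the tote is tipped over the pan, more than 40 degrees, with the blocky stones in their bay (angle between tote_handle's own z axis and vertical above 0.7 rad and horizontal distance between tote_handle and pan below 0.16 m and x of block0_mid in the frame of tote_handle between -0.101 and 0.101 m and y of block0_mid in the frame of tote_handle between -0.12 and -0.008 m and z of block0_mid in the frame of tote_handle between -0.1 and -0.03 m and x of block1_mid in the frame of tote_handle between -0.101 and 0.101 m and y of block1_mid in the frame of tote_handle between -0.12 and -0.008 m and z of block1_mid in the frame of tote_handle between -0.1 and -0.03 m and x of block2_mid in the frame of tote_handle between -0.101 and 0.101 m and y of block2_mid in the frame of tote_handle between -0.12 and -0.008 m and z of block2_mid in the frame of tote_handle between -0.1 and -0.03 m), for 0.1 s.
3. all three flat stones are in the pan (x of flat0_mid in the frame of pan between -0.133 and 0.133 m and y of flat0_mid in the frame of pan between -0.106 and 0.106 m and z of flat0_mid in the frame of pan between 0 and 0.05 m and x of flat1_mid in the frame of pan between -0.133 and 0.133 m and y of flat1_mid in the frame of pan between -0.106 and 0.106 m and z of flat1_mid in the frame of pan between 0 and 0.05 m and x of flat2_mid in the frame of pan between -0.133 and 0.133 m and y of flat2_mid in the frame of pan between -0.106 and 0.106 m and z of flat2_mid in the frame of pan between 0 and 0.05 m), for 0.2 s.
At the end, for the whole second after the job is handed in: All three flat stones lie inside the weighing pan; all three blocky stones lie in the tote's own -y bay; the pan stands level on the balance within 30 mm of its middle; the tote stands upright (within 3 degrees) and at rest on its mat, its centre within 70 mm of the mat's centre (all of step 3 and x of block0_mid in the frame of tote_handle between -0.101 and 0.101 m and y of block0_mid in the frame of tote_handle between -0.12 and -0.008 m and z of block0_mid in the frame of tote_handle between -0.1 and -0.03 m and x of block1_mid in the frame of tote_handle between -0.101 and 0.101 m and y of block1_mid in the frame of tote_handle between -0.12 and -0.008 m and z of block1_mid in the frame of tote_handle between -0.1 and -0.03 m and x of block2_mid in the frame of tote_handle between -0.101 and 0.101 m and y of block2_mid in the frame of tote_handle between -0.12 and -0.008 m and z of block2_mid in the frame of tote_handle between -0.1 and -0.03 m and horizontal distance between pan and balance below 0.03 m and angle between each of pan, tote_handle's own z axis and vertical below 0.05 rad and z of pan in the frame of balance between 0.06 and 0.08 m and horizontal distance between tote_handle and mat below 0.07 m and height (world z) of tote below 0.008 m and linear speed of each of tote, pan below 0.02 m/s); the robot touches nothing.
It fails at once if a blocky stone leaves the tote (distance between any of block0_mid, block1_mid, block2_mid and tote_handle above 0.19 m).
It fails at once if a flat stone is dropped from high up (faster than 2 m/s) (linear speed of any of flat0, flat1, flat2 above 2 m/s).
It fails at once if the tote leans on or knocks the pan or the balance (over 15 N), or the pan is shifted more than 30 mm (contact force between tote and pan above 15 N or contact force between tote and balance above 15 N or distance of pan from where it was at the start of the episode above 0.03 m).
It fails at once if the tote is dropped or banged down (faster than 0.5 m/s in the last 15 mm above its mat) (height (world z) of tote below 0.018 m and linear speed of tote above 0.5 m/s).
It fails at once if the sieve, gauge, brush or basket is shifted more than 20 mm (distance of any of sieve, gauge, brush, basket from where it was at the start of the episode above 0.02 m).
It also fails if it takes over 64 s, if anything falls off the work surface, if the arm or the gripper's body presses on something with over 40 N, if the wrist force passes 120 N, or if a joint passes its speed limit or range.

## Working session

There is one attempt and no reset: what is moved stays moved. The work goes in short steps, Python scripts to look and compute and a shell command to move; the robot and the scene stay as the last step left them, time stands still between calls to the robot, and variables do not carry over. Pictures are saved under pics/ and viewed, at most 10 in all, crops included, and the job is handed in when it is done.

```bash
mkdir -p pics; ls
cat > h.py <<'E'
import numpy as np,cv2,json
from plant import manip,vision
from scipy.spatial.transform import Rotation as R
def pts(c):
    h,w=c["range_z"].shape;u,v=np.meshgrid(np.arange(w),np.arange(h));z=c["range_z"]
    P=np.stack([(u-c["cx"])/c["fx"]*z,-(v-c["cy"])/c["fy"]*z,-z,np.ones_like(z)],-1)
    return (P@np.array(c["cam_to_world"]).T)[...,:3]
def save(n,c): cv2.imwrite("pics/"+n,c["pixels"][...,::-1])
E
python3 - <<'E'
from h import *
s=manip.observe();print(s)
for n in("top","scene"):
    c=vision.camera(n);save(n+"0.png",c);np.save(n+"0.npy",pts(c));print(n,c["fx"],c["fy"],c["cx"],c["cy"],[k for k in c]);print(np.round(c["cam_to_world"],3))
a=np.hstack([cv2.imread("pics/top0.png"),cv2.imread("pics/scene0.png")])
E
```

```text
pics
{'time': 0.0, 'qpos': array([-1.33671471e+00,  9.18456220e-02,  1.23187260e+00, -5.59547532e-06,
        1.81979770e+00, -5.66671520e-02]), 'joint_velocities': array([-6.86678940e-05,  2.05889342e-04,  8.62585055e-04, -9.80129369e-04,
       -1.67451701e-03,  7.25616489e-04]), 'joint_efforts': array([-1.72149579e-03, -4.46447361e+01, -4.06446826e+01,  6.99302251e-02,
        2.93574622e-02, -1.21486505e-04]), 'tool_pos': array([ 0.17193322, -0.5744619 ,  0.18782237]), 'tcp_rot': array([-3.10655960e+00, -4.54820558e-01,  2.75957120e-04]), 'force': array([-0.59221459, -0.24127915,  0.27831648]), 'moment': array([-0.00117744,  0.04599115,  0.01060595]), 'finger_force': 0.0, 'finger_gap': 1.002692161957037}
top 489.3318599667138 489.3318599667138 310.23076236869497 194.21709596877116 ['pixels', 'range_z', 'fx', 'fy', 'cx', 'cy', 'cam_to_world']
[[ 1.900e-02  9.830e-01 -1.850e-01  2.280e-01]
 [-1.000e+00  1.900e-02 -2.000e-03 -1.000e-03]
 [ 2.000e-03  1.850e-01  9.830e-01  1.553e+00]
 [ 0.000e+00  0.000e+00  0.000e+00  1.000e+00]]
scene 421.25685912815356 421.25685912815356 317.65756938951404 211.07907561448724 ['pixels', 'range_z', 'fx', 'fy', 'cx', 'cy', 'cam_to_world']
[[-0.158 -0.791  0.591  1.272]
 [ 0.987 -0.131  0.089  0.104]
 [ 0.007  0.597  0.802  1.143]
 [ 0.     0.     0.     1.   ]]
```

View pics/top0.png

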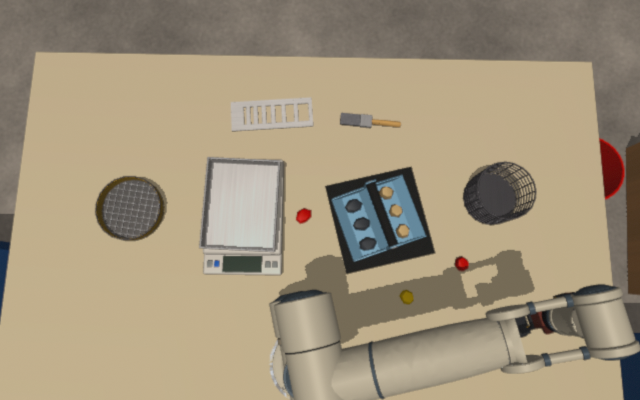

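View pics/scene0.png

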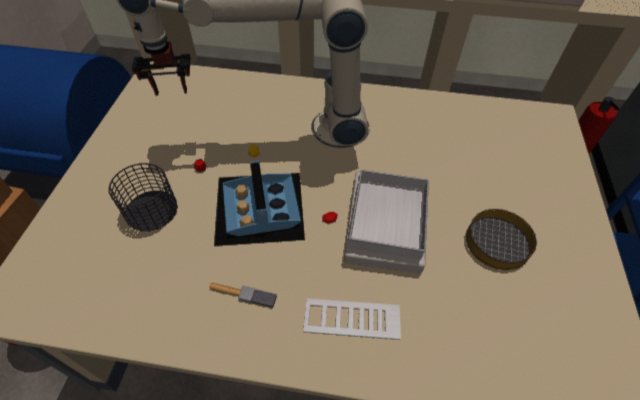

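The top view shows the tote at about (380,220) with its flat stones (352,225) on the pan side. The pan is at (243,205), the gauge at (272,113), the brush at (370,122) and the basket at (498,193). The scene view agrees. The tool can only shift and yaw, so my plan is to roll the tote about its floor edge on the mat while the handle turns in the grip. I'll then clamp it and carry it tilted to the pan. First I'll measure.

```bash
cat > m.py <<'E'
from h import *
P=np.load("top0.npy");im=cv2.imread("pics/top0.png");hsv=cv2.cvtColor(im,cv2.COLOR_BGR2HSV)
def box(m,n):
    q=P[m][:,:2].astype(np.float32);r=cv2.minAreaRect(q);print(n,len(q),np.round(r[0],4),np.round(r[1],4),round(r[2],1),"z",np.round(np.percentile(P[m][:,2],[5,50,95]),3),"med",np.round(np.median(q,0),4));return q
roi=np.zeros(im.shape[:2],bool);roi[160:275,320:440]=1
V=im.max(2)
h=roi&(P[...,2]>0.095)&(P[...,2]<.13)&(V<70)
q=box(h,"handle")
d=cv2.fitLine(q,cv2.DIST_L2,0,.01,.01).ravel();print(d,"yaw",np.degrees(np.arctan2(d[1],d[0])))
box(roi&(P[...,2]<0.006)&(V<60)&(P[...,2]>-.01),"mat")
blue=roi&(hsv[...,0]>90)&(hsv[...,0]<115)&(hsv[...,1]>90)&(P[...,2]>-.01);box(blue,"blue")
r2=np.zeros_like(roi);r2[150:280,195:295]=1
box(r2&(P[...,2]>0.108)&(P[...,2]<.13),"panrim");box(r2&(P[...,2]>.05),"pan+bal")
box(r2&(P[...,2]>.055)&(P[...,2]<.09),"inside")
print("flats",[np.round(P[y,x],3) for x,y in((353,206),(362,224),(368,243))])
for n,(y0,y1,x0,x1) in dict(sieve=(170,245,90,170),gauge=(90,135,225,320),brush=(108,132,335,405),basket=(158,228,460,540)).items():
    r=np.zeros_like(roi);r[y0:y1,x0:x1]=1;box(r&(P[...,2]>.004),n)
E
python3 m.py
```

```text
handle 615 [ 0.4449 -0.2111] [0.1958 0.0307] 19.3 z [0.106 0.115 0.121] med [ 0.4437 -0.2095]
[ 0.94048786  0.33982736  0.4442566  -0.20990975] yaw 19.866354
mat 2047 [ 0.4446 -0.2193] [0.2839 0.2865] 14.2 z [-0.003  0.002  0.005] med [ 0.3771 -0.2338]
blue 955 [ 0.41   -0.1408] [0.214  0.4062] 24.6 z [0.008 0.02  0.032] med [ 0.45   -0.2786]
panrim 779 [0.4666 0.2098] [0.2213 0.2769] 88.3 z [0.112 0.121 0.127] med [0.4804 0.2331]
pan+bal 7680 [0.4168 0.1687] [0.3939 0.3197] 2.9 z [0.06  0.073 0.122] med [0.4603 0.208 ]
inside 6539 [0.4629 0.2059] [0.3093 0.2371] 0.1 z [0.061 0.073 0.079] med [0.4587 0.2061]
flats [array([ 0.481, -0.134,  0.023]), array([ 0.424, -0.163,  0.022]), array([ 0.364, -0.181,  0.023])]
sieve 3818 [0.4293 0.3513] [0.7631 0.2746] 80.0 z [0.005 0.012 0.05 ] med [0.4586 0.5754]
gauge 1543 [0.5493 0.1319] [0.6466 0.315 ] 0.9 z [0.004 0.007 0.012] med [0.7853 0.1396]
brush 717 [ 0.5688 -0.0719] [0.2162 0.6617] 60.1 z [0.005 0.017 0.024] med [ 0.764  -0.1702]
basket 2526 [ 0.4716 -0.3606] [0.2759 0.824 ] 15.6 z [0.004 0.041 0.142] med [ 0.5199 -0.5859]
```

```bash
cat > go.py <<'E'
import sys
from h import *
# usage: go.py x y z yaw_deg(of handle) -> total tool shift and roll (moves executed without turning first)
s=manip.observe();p=s["tool_pos"];M=R.from_rotvec(s["tcp_rot"]).as_matrix()
yaw=np.degrees(np.arctan2(M[1,0],M[0,0]))
print("t",round(s["time"],2),"tcp",np.round(p,4),"yaw x",round(yaw,2),"zaxis",np.round(M[:,2],3),"q",np.round(s["qpos"],2),"F",np.round(s["force"],1),"gap",round(s["finger_gap"],3),"ff",round(s["finger_force"],1))
if len(sys.argv)>1:
    t=np.array(list(map(float,sys.argv[1:4])));
    d=((yaw-float(sys.argv[4])+90)%180)-90   # tool z down: +roll lowers world yaw
    print("shift(tool axes now)",np.round(M.T@(t-p),4),"roll rad",round(np.radians(d),4))
    M2=M@R.from_euler('z',np.radians(d)).as_matrix();print("shift after roll",np.round(M2.T@(t-p),4))
E
python3 go.py 0.4445 -0.2105 0.184 19.5
```

```text
t 0.1 tcp [ 0.1719 -0.5745  0.1879] yaw x 16.66 zaxis [-0.     0.002 -1.   ] q [-1.34  0.09  1.23 -0.    1.82 -0.06] F [-1.1  0.1  0.7] gap 1.001 ff 0.0
shift(tool axes now) [ 0.3655 -0.2706  0.0044] roll rad -0.0496
shift after roll [ 0.3784 -0.2521  0.0044]
```

```bash
python3 -m crank '[[[0,0,0],-0.0496,0.0878],[[0.03,-0.02,0],0,0.0878],[[0.03,-0.02,0],0,0.0878],[[0.03,-0.02,0],0,0.0878],[[0.03,-0.02,0],0,0.0878]]' 20
python3 -m crank '[[[0.03,-0.02,0],0,0.0878],[[0.03,-0.02,0],0,0.0878],[[0.03,-0.02,0],0,0.0878],[[0.03,-0.02,0],0,0.0878],[[0.03,-0.02,0],0,0.0878]]'
python3 -m crank '[[[0.03,-0.02,0],0,0.0878],[[0.03,-0.02,0],0,0.0878],[[0,0,0],0,0.0878],[[0,0,0],0,0.0878]]'
python3 go.py 0.4445 -0.2105 0.184 19.5
python3 - <<'E'
from h import *
c=vision.camera("wrist");save("w1.png",c)
E
```

```text
time: 0.52
tool_pos: [0.2589, -0.4579, 0.1882]
tcp_rot: [-3.095, -0.531, 0.0]
force: [1.5, -0.7, 0.1]
finger_gap: 0.998
finger_force: 0.0
time: 0.93
tool_pos: [0.367, -0.3133, 0.1886]
tcp_rot: [-3.096, -0.532, 0.0]
force: [0.4, 0.3, 0.0]
finger_gap: 1.002
finger_force: 0.0
time: 1.27
tool_pos: [0.4103, -0.2559, 0.1886]
tcp_rot: [-3.095, -0.538, 0.001]
force: [-0.3, 0.3, -0.9]
finger_gap: 1.004
finger_force: 0.0
t 1.27 tcp [ 0.4103 -0.2559  0.1886] yaw x 19.72 zaxis [-0.001  0.    -1.   ] q [-0.63 -0.22  1.53 -0.    1.83  0.6 ] F [-0.3  0.3 -0.9] gap 1.004 ff 0.0
shift(tool axes now) [ 0.0475 -0.0312  0.0046] roll rad 0.0039
shift after roll [ 0.0474 -0.0314  0.0046]
```

View pics/w1.png

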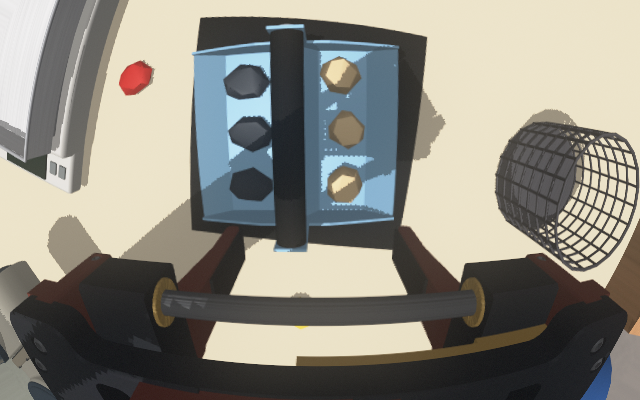

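The wrist view shows the handle straight along the tool's x axis at column 289, with the dark stones at columns 230–270 and the pale ones at 320–365. The basket is well clear at (570,190). I'll centre, descend and grip.

```bash
python3 -m crank '[[[0.024,-0.016,0],0,0.0878],[[0.0235,-0.0155,0],0,0.0878],[[0,0,0.0],0,0.0878],[[0,0,0.02],0,0.0878],[[0,0,0.03],0,0.0878]]' 20
python3 -m crank '[[[0,0,0.03],0,0.0878],[[0,0,0.0245],0,0.0878],[[0,0,0],0,0.0878],[[0,0,0],0,0.03],[[0,0,0],0,0.02]]'
python3 -m crank '[[[0,0,0],0,0.02],[[0,0,0],0,0.02],[[0,0,0],0,0.02],[[0,0,0],0,0.02]]' 
python3 go.py 0.4445 -0.2105 0.084 19.5
```

```text
time: 1.73
tool_pos: [0.4448, -0.214, 0.1416]
tcp_rot: [3.092, 0.529, 0.007]
force: [1.1, 0.1, -0.7]
finger_gap: 1.001
finger_force: 0.0
time: 2.15
tool_pos: [0.444, -0.2131, 0.0862]
tcp_rot: [3.095, 0.529, 0.002]
force: [0.2, -0.4, 0.5]
finger_gap: 0.888
finger_force: 0.0
time: 2.48
tool_pos: [0.4444, -0.212, 0.0855]
tcp_rot: [3.095, 0.532, 0.002]
force: [0.2, -0.4, 0.1]
finger_gap: 0.584
finger_force: 0.0
t 2.48 tcp [ 0.4444 -0.212   0.0855] yaw x 19.51 zaxis [ 0.001 -0.001 -1.   ] q [-0.51 -0.2   1.69 -0.    1.65  0.72] F [ 0.2 -0.4  0.1] gap 0.584 ff 0.0
shift(tool axes now) [ 0.0006 -0.0014  0.0015] roll rad 0.0002
shift after roll [ 0.0006 -0.0014  0.0015]
```

```bash
python3 -m crank '[[[0,0,0],0,0.02],[[0,0,0],0,0.02],[[0,0,0],0,0.02],[[0,0,0],0,0.02],[[0,0,0],0,0.02]]' 60
python3 -m crank '[[[0,0,0],0,0.02],[[0,0,-0.005],0,0.02],[[0,0,-0.012],0,0.02],[[0,0,-0.018],0,0.02],[[0,0,-0.018],0,0.02]]' 
python3 -m crank '[[[0,0,-0.018],0,0.02],[[0,0,-0.018],0,0.02],[[0,0,-0.01],0,0.02],[[0,0,-0.005],0,0.02],[[0,0,0],0,0.02]]' 
python3 -m crank '[[[0,0,0],0,0.02],[[0,0,0],0,0.02],[[0,0,0],0,0.02]]' 
python3 go.py 0.4445 -0.2105 0.084 19.5
python3 - <<'E'
from h import *
c=vision.camera("scene");save("s1.png",c);cv2.imwrite("pics/s1c.png",cv2.resize(c["pixels"][80:280,80:400,::-1],None,fx=2,fy=2))
E
```

```text
time: 2.9
tool_pos: [0.4439, -0.2116, 0.0843]
tcp_rot: [-3.096, -0.532, 0.0]
force: [0.4, 1.2, 0.4]
finger_gap: 0.238
finger_force: 0.0
time: 3.32
tool_pos: [0.4437, -0.2116, 0.1387]
tcp_rot: [-3.096, -0.532, 0.0]
force: [-0.1, 0.2, 1.0]
finger_gap: 0.227
finger_force: 0.0
time: 3.73
tool_pos: [0.4444, -0.212, 0.1901]
tcp_rot: [3.095, 0.532, 0.003]
force: [0.7, 0.4, -0.7]
finger_gap: 0.228
finger_force: 0.0
time: 3.98
tool_pos: [0.4435, -0.2115, 0.1871]
tcp_rot: [-3.095, -0.532, 0.003]
force: [-0.2, -0.3, -0.1]
finger_gap: 0.226
finger_force: 0.0
t 3.98 tcp [ 0.4435 -0.2115  0.1871] yaw x 19.5 zaxis [-0.002  0.001 -1.   ] q [-0.51 -0.2   1.51  0.    1.83  0.72] F [-0.2 -0.3 -0.1] gap 0.226 ff 0.0
shift(tool axes now) [ 0.0014 -0.0004  0.1031] roll rad 0.0001
shift after roll [ 0.0014 -0.0004  0.1031]
```

View pics/s1c.png

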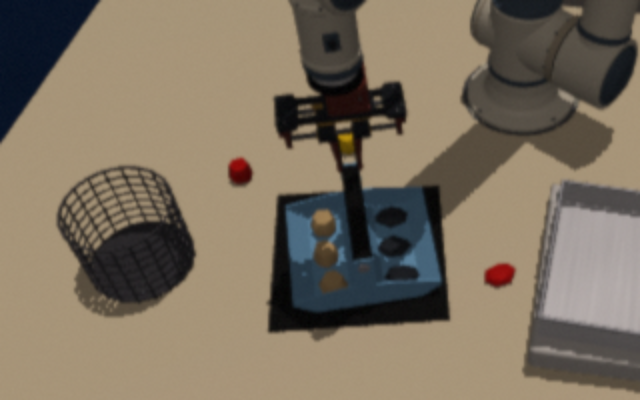

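Run:
```python
from h import *
s=manip.observe();p=s["tool_pos"]
c=vision.camera("scene");T=np.linalg.inv(np.array(c["cam_to_world"]))
for q in (p,[.4445,-.2105,.103],[.35,-.245,.118],[.54,-.178,.118]):
    a=T@np.r_[q,1];print(q,c["cx"]+c["fx"]*a[0]/-a[2],c["cy"]-c["fy"]*a[1]/-a[2])
P=pts(c);im=c["pixels"];roi=np.zeros(im.shape[:2],bool);roi[160:215,245:275]=1
m=roi&(P[...,2]>.095)&(P[...,2]<.14)&(im.max(2)<70);q=P[m];print(cv2.minAreaRect(q[:,:2].astype(np.float32)),np.percentile(q[:,2],[5,50,95]))
c=vision.camera("wrist");save("w2.png",c)
```

```text
[ 0.44350852 -0.21149916  0.18725287] 256.0120440019989 169.83025720027797
[0.4445, -0.2105, 0.103] 259.1271307526282 187.85228908460692
[0.35, -0.245, 0.118] 255.36797363825053 162.02606956436364
[0.54, -0.178, 0.118] 261.48547109471815 209.89403957636415
((0.4485269784927368, -0.21355471014976501), (0.20970864593982697, 0.030826352536678314), 19.80685043334961) [0.10530041 0.11436696 0.11894164]
```

View pics/w2.png

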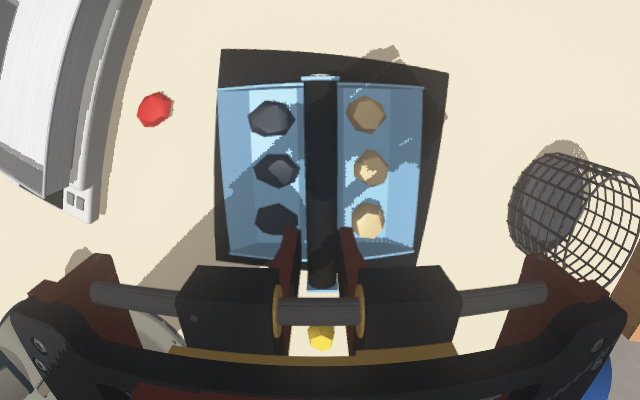

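Run:
```python
from h import *
c=vision.camera("scene");P=pts(c);s=manip.observe();p=s["tool_pos"];M=R.from_rotvec(s["tcp_rot"]).as_matrix()
Q=(P-p)@M
m=(abs(Q[...,0])<.06)&(abs(Q[...,1])<.06)&(Q[...,2]>-.08)&(Q[...,2]<.04)
for v,u in np.argwhere(m)[::3]: print(u,v,np.round(Q[v,u],3),c["pixels"][v,u])
im=c["pixels"][120:220,200:310,::-1];cv2.imwrite("pics/s2.png",cv2.resize(im,None,fx=7,fy=6,interpolation=cv2.INTER_CUBIC)[:600,:770])
w=vision.camera("wrist");print(np.round(w["mount"],3),w["fx"],w["cx"],w["cy"])
W=np.linalg.inv(w["mount"])
def proj(q):
    a=W@np.r_[M.T@(np.array(q)-p),1];x,y,z=a[0],-a[1],-a[2];r=np.hypot(x,y);t=np.arctan2(r,z);return w["cx"]+w["fx"]*t*x/r,w["cy"]+w["fx"]*t*y/r
for q in(p,[.4485-.0943,-.2125-.033,.118],[.4465+.0943,-.2125+.033,.118]):print(q,proj(q))
```

```text
260 153 [ 0.011 -0.019 -0.08 ] [60 43 35]
260 154 [ 0.011 -0.019 -0.076] [64 47 38]
249 155 [ 0.009  0.013 -0.075] [26 13  9]
259 155 [ 0.013 -0.016 -0.074] [35 16 12]
247 156 [ 0.011  0.019 -0.075] [46 29 23]
257 156 [ 0.01  -0.01  -0.068] [44 33 23]
260 156 [ 0.011 -0.018 -0.068] [72 52 43]
248 157 [ 0.014  0.016 -0.072] [34 16 13]
257 157 [ 0.007 -0.009 -0.061] [64 55 44]
260 157 [ 0.014 -0.018 -0.066] [70 52 41]
249 158 [ 0.009  0.014 -0.063] [32 15 12]
258 158 [ 0.011 -0.012 -0.061] [48 36 30]
247 159 [ 0.011  0.02  -0.062] [100  81  64]
250 159 [ 0.008  0.012 -0.058] [47 39 31]
260 159 [ 0.011 -0.017 -0.055] [67 50 40]
250 160 [ 0.012  0.012 -0.057] [43 35 26]
260 160 [ 0.011 -0.017 -0.051] [56 41 33]
250 161 [ 0.01   0.013 -0.051] [37 30 25]
260 161 [ 0.014 -0.016 -0.05 ] [55 40 32]
250 162 [ 0.012  0.013 -0.049] [30 22 21]
260 162 [ 0.011 -0.016 -0.043] [54 38 31]
250 163 [ 0.014  0.014 -0.047] [29 15 11]
260 163 [ 0.011 -0.015 -0.039] [52 36 29]
250 164 [ 0.011  0.014 -0.04 ] [33 16 15]
259 164 [ 0.013 -0.012 -0.037] [42 31 26]
250 165 [ 0.012  0.015 -0.036] [39 26 22]
[[-0.001  0.959  0.282  0.078]
 [ 1.     0.001  0.     0.001]
 [-0.     0.282 -0.959 -0.197]
 [ 0.     0.     0.     1.   ]] 309.70691628693146 318.2265165676349 195.03735560994213
[ 0.44371756 -0.21159017  0.18786708] (np.float64(316.86518085394124), np.float64(223.23671173516237))
[0.3542, -0.2455, 0.118] (np.float64(319.49099518789603), np.float64(285.1267941270311))
[0.5408, -0.1795, 0.118] (np.float64(319.64025232599573), np.float64(78.21165140738486))
```

View pics/s2.png

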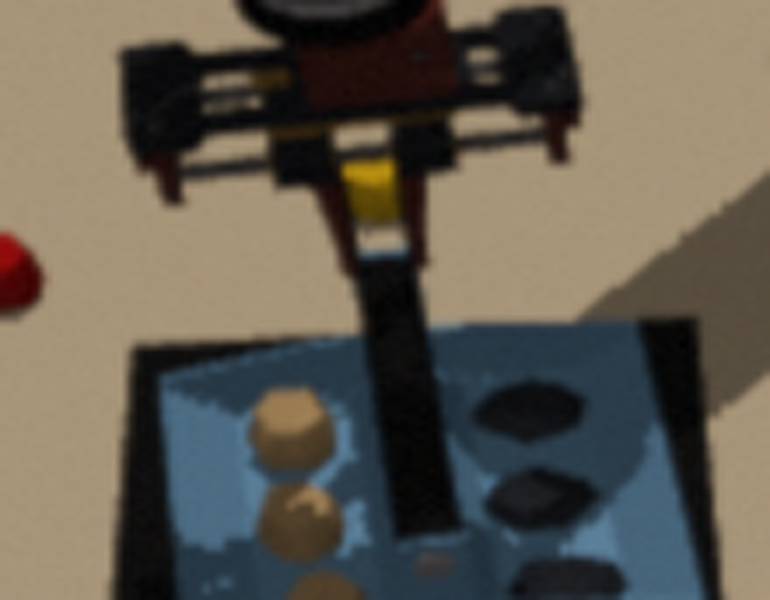

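The close-up shows the finger tips ending at about (252,165), roughly 30 mm short of the reported TCP. The gap also closed past the tube to 20 mm, so the fingers shut just above the handle and nothing has moved. I'll reopen, go about 26 mm lower and grip again.

```bash
python3 -m crank '[[[0.002,0,0],0,0.07],[[0,0,0],0,0.07],[[0,0,0],0,0.07],[[0,0,0],0,0.07],[[0,0,0],0,0.07]]' 60
python3 -m crank '[[[0,0,0],0,0.07],[[0,0,0],0,0.07],[[0,0,0.01],0,0.07],[[0,0,0.02],0,0.07],[[0,0,0.025],0,0.07]]' 
python3 -m crank '[[[0,0,0.025],0,0.07],[[0,0,0.02],0,0.07],[[0,0,0.018],0,0.07],[[0,0,0.012],0,0.07],[[0,0,0],0,0.07]]' 
python3 -m crank '[[[0,0,0],0,0],[[0,0,0],0,0],[[0,0,0],0,0],[[0,0,0],0,0],[[0,0,0],0,0]]' 
python3 -m crank '[[[0,0,0],0,0],[[0,0,0],0,0],[[0,0,0],0,0]]' 
python3 go.py 0.4465 -0.212 0.084 19.5
```

```text
time: 4.65
tool_pos: [0.4458, -0.211, 0.1885]
tcp_rot: [3.096, 0.532, 0.0]
force: [-0.2, 0.9, 1.0]
finger_gap: 0.571
finger_force: 0.0
time: 5.07
tool_pos: [0.4466, -0.2115, 0.1339]
tcp_rot: [3.094, 0.532, 0.004]
force: [0.5, -0.1, -0.3]
finger_gap: 0.796
finger_force: 0.0
time: 5.48
tool_pos: [0.444, -0.21, 0.0547]
tcp_rot: [-3.093, -0.532, 0.007]
force: [-0.2, -0.7, -0.6]
finger_gap: 0.798
finger_force: 0.0
time: 5.9
tool_pos: [0.4463, -0.2114, 0.0595]
tcp_rot: [3.095, 0.532, 0.002]
force: [-0.7, 0.8, 0.5]
finger_gap: 0.458
finger_force: 0.0
time: 6.15
tool_pos: [0.4463, -0.2118, 0.0591]
tcp_rot: [3.094, 0.532, 0.002]
force: [0.8, -4.2, 1.8]
finger_gap: 0.323
finger_force: 60.0
t 6.15 tcp [ 0.4463 -0.2118  0.0591] yaw x 19.5 zaxis [ 0.001 -0.002 -1.   ] q [-0.51 -0.19  1.73 -0.    1.6   0.72] F [ 0.8 -4.2  1.8] gap 0.323 ff 60.0
shift(tool axes now) [ 0.0002  0.0003 -0.0249] roll rad -0.0
shift after roll [ 0.0002  0.0003 -0.0249]
```

```bash
python3 -m crank '[[[0,0,-0.005],0,0],[[0,0,-0.012],0,0],[[0,0,-0.018],0,0],[[0,0,-0.02],0,0],[[0,0,-0.018],0,0]]' 60
python3 -m crank '[[[0,0,-0.012],0,0],[[0,0,-0.005],0,0],[[0,0,0],0,0],[[0,0,0],0,0],[[0,0,0],0,0]]' 
python3 -m crank '[[[0,0,0],0,0],[[0,0,0],0,0],[[0,0,0],0,0]]' 
python3 go.py
cat > look.py <<'E'
import sys
from h import *
# roll angle of the handle-frame from blue end-wall/floor points in tote y-z, top+scene; saves pictures
n=sys.argv[1];s=manip.observe();p=s["tool_pos"]+[0,0,.044];M=R.from_rotvec(s["tcp_rot"]).as_matrix()
A=np.stack([M[:,0],-M[:,1],-M[:,2]],1)  # level handle axes
im=[]
for k in("top","scene"):
    c=vision.camera(k);P=pts(c);Q=(P-p)@A;b=c["pixels"][...,::-1].astype(np.uint8);hsv=cv2.cvtColor(np.ascontiguousarray(b),cv2.COLOR_BGR2HSV)
    m=(hsv[...,0]>88)&(hsv[...,0]<118)&(hsv[...,1]>70)&(np.linalg.norm(Q,axis=-1)<.2)&(c["range_z"]>0)
    q=Q[m];print(k,len(q))
    # fit roll: tote points lie on known y-z profile; brute 1-D residual
    prof=np.array([[-118,-72],[-86,-97],[-28,-97],[0,-58],[28,-97],[86,-97],[118,-72]])/1e3
    t=np.linspace(0,1,40)[:,None];pr=np.vstack([a+(d-a)*t for a,d in zip(prof[:-1],prof[1:])])
    from scipy.spatial import cKDTree
    q=q[(abs(q[:,0])<.085)]
    res=[]
    for th in range(-10,90):
        a=np.radians(th);Z=np.stack([q[:,1]*np.cos(a)-q[:,2]*np.sin(a),q[:,1]*np.sin(a)+q[:,2]*np.cos(a)],1)
        res.append((np.median(cKDTree(pr).query(Z)[0]),th))
    print(k,"roll est",sorted(res)[:3])
    u,v=int(np.median(np.argwhere(m)[:,1])),int(np.median(np.argwhere(m)[:,0]));u0=min(max(u-80,0),480);v0=min(max(v-75,0),250)
    im.append(cv2.resize(b[v0:v0+150,u0:u0+160],None,fx=2.5,fy=2.5,interpolation=cv2.INTER_CUBIC))
cv2.imwrite(f"pics/{n}.png",np.hstack(im))
E
python3 look.py l1
```

```text
time: 6.57
tool_pos: [0.445, -0.2103, 0.1317]
tcp_rot: [-3.094, -0.532, 0.003]
force: [0.2, -0.4, -7.4]
finger_gap: 0.326
finger_force: 60.0
time: 6.98
tool_pos: [0.4451, -0.2106, 0.1467]
tcp_rot: [-3.094, -0.532, 0.003]
force: [0.8, -0.1, -7.8]
finger_gap: 0.329
finger_force: 60.0
time: 7.23
tool_pos: [0.4455, -0.2109, 0.1477]
tcp_rot: [-3.095, -0.532, 0.001]
force: [-0.6, 0.5, -6.9]
finger_gap: 0.328
finger_force: 60.0
t 7.23 tcp [ 0.4455 -0.2109  0.1477] yaw x 19.5 zaxis [-0.001  0.001 -1.   ] q [-0.51 -0.2   1.59  0.    1.76  0.72] F [-0.6  0.5 -6.9] gap 0.328 ff 60.0
top 1849
top roll est [(np.float64(0.0020255193878181295), 0), (np.float64(0.0021149101129803276), -1), (np.float64(0.002384068702042065), 1)]
scene 3166
scene roll est [(np.float64(0.0017809424244514612), 0), (np.float64(0.0019372735119607097), 1), (np.float64(0.001999654243841649), -1)]
```

The tote is lifted and level, with an estimated roll of 0° from both cameras and a 7.4 N load. Next I'll set it down, loosen the grip to 8 N and roll it about its +y floor edge to 40°.

```bash
python3 -m crank '[[[0,0,0.008],0,0],[[0,0,0.018],0,0],[[0,0,0.02],0,0],[[0,0,0.018],0,0],[[0,0,0.012],0,0]]' 60
python3 -m crank '[[[0,0,0.008],0,0],[[0,0,0.004],0,0],[[0,0,0.002],0,0],[[0,0,0],0,0],[[0,0,0],0,0]]' 
python3 -m crank '[[[0,0,0],0,0],[[0,0,0],0,0],[[0,0,0],0,0]]' 8
python3 -m crank '[[[0,-0.0045,-0.0035],0,0],[[0,-0.0045,-0.0035],0,0],[[0,-0.0048,-0.0032],0,0],[[0,-0.0048,-0.0032],0,0]]' 
python3 -m crank '[[[0,-0.005,-0.0027],0,0],[[0,-0.005,-0.0027],0,0],[[0,-0.0053,-0.0022],0,0],[[0,-0.0053,-0.0022],0,0]]' 
python3 go.py; python3 look.py l2
```

```text
time: 7.75
tool_pos: [0.4448, -0.2105, 0.0696]
tcp_rot: [-3.094, -0.532, 0.004]
force: [0.5, 0.1, -8.0]
finger_gap: 0.327
finger_force: 60.0
time: 8.17
tool_pos: [0.4464, -0.2114, 0.0594]
tcp_rot: [3.095, 0.532, 0.002]
force: [-1.2, -0.4, -8.2]
finger_gap: 0.326
finger_force: 60.0
time: 8.42
tool_pos: [0.4464, -0.2114, 0.0593]
tcp_rot: [3.095, 0.532, 0.002]
force: [1.5, -0.2, -4.3]
finger_gap: 0.339
finger_force: 8.0
time: 8.75
tool_pos: [0.4393, -0.1929, 0.0721]
tcp_rot: [-3.096, -0.532, 0.0]
force: [-0.1, -0.9, -7.3]
finger_gap: 0.341
finger_force: 8.0
time: 9.08
tool_pos: [0.4325, -0.1735, 0.0819]
tcp_rot: [3.096, 0.532, 0.0]
force: [0.8, -1.1, -6.6]
finger_gap: 0.338
finger_force: 8.0
t 9.08 tcp [ 0.4325 -0.1735  0.0819] yaw x 19.51 zaxis [ 0.  0. -1.] q [-0.45 -0.27  1.76  0.    1.65  0.78] F [ 0.8 -1.1 -6.6] gap 0.338 ff 8.0
top 1758
top roll est [(np.float64(0.002146744429263229), 0), (np.float64(0.0022399073053299716), 1), (np.float64(0.002273514127639098), -1)]
scene 2944
scene roll est [(np.float64(0.0019696201297354356), 0), (np.float64(0.0019887861753117566), -1), (np.float64(0.002323787115111208), -2)]
```

The tote just hung level as I raised it: the floor edge only tips it if friction on the mat is very high. A better stop is the fixed −y side face of the balance. Pressing the lip lightly against it should need about 4 N with a weak grip, well under the 15 N limit. First I'll measure that face and the red stone nearby.

Run:
```python
from h import *
P=np.load("top0.npy");im=cv2.imread("pics/top0.png").astype(int)
z=P[...,2]
m=np.zeros(z.shape,bool);m[155:275,270:300]=1
for zl,zh in((.02,.05),(.05,.064),(.064,.08)):
    s=m&(z>zl)&(z<zh);e=[]
    for xb in np.arange(.34,.6,.02):
        k=s&(abs(P[...,0]-xb)<.01)
        e.append(round(float(P[k][:,1].min()),3) if k.any() else None)
    print(zl,e)
hull=P[m&(z>.062)&(z<.078)];
red=(im[...,2]>120)&(im[...,1]<70)&(im[...,0]<70);red[:,:280]=0;red[:,340:]=0
q=P[red];print("red",len(q),q.min(0),q.max(0))
Ps=np.load("scene0.npy");i2=cv2.imread("pics/scene0.png").astype(int)
m2=np.zeros(Ps.shape[:2],bool);m2[165:275,335:360]=1
zz=Ps[...,2]
for xb in np.arange(.34,.62,.03):
    k=m2&(abs(Ps[...,0]-xb)<.015)&(zz>.02)&(zz<.08)
    if k.any(): q=Ps[k];print(round(xb,2),"ymin",np.round(q[np.argsort(q[:,1])[:3]],3).tolist())
red=(i2[...,2]>120)&(i2[...,1]<70)&(i2[...,0]<70);red[:,:310]=0;red[:,350:]=0
q=Ps[red];print("red",len(q),q.min(0),q.max(0))
```

```text
0.02 [0.087, 0.087, 0.087, 0.087, 0.087, 0.036, 0.088, 0.088, 0.088, 0.088, 0.088, 0.089, None]
0.05 [0.087, 0.088, 0.089, 0.089, 0.087, 0.087, 0.088, 0.089, 0.089, 0.09, 0.088, 0.088, 0.089]
0.064 [0.09, 0.091, 0.092, 0.092, 0.089, 0.093, 0.097, 0.092, 0.089, 0.096, 0.094, 0.091, 0.095]
red 154 [ 0.22808803 -0.00076857  0.00407149] [0.4700811  0.04310437 1.5525822 ]
0.34 ymin [[0.355, 0.086, 0.054], [0.334, 0.087, 0.057], [0.34, 0.087, 0.058]]
0.37 ymin [[0.357, 0.086, 0.052], [0.363, 0.087, 0.054], [0.372, 0.087, 0.06]]
0.4 ymin [[0.385, 0.086, 0.054], [0.39, 0.086, 0.055], [0.398, 0.087, 0.06]]
0.43 ymin [[0.416, 0.086, 0.051], [0.426, 0.087, 0.058], [0.428, 0.087, 0.056]]
0.46 ymin [[0.475, 0.086, 0.052], [0.447, 0.086, 0.053], [0.449, 0.087, 0.05]]
0.49 ymin [[0.504, 0.087, 0.049], [0.48, 0.087, 0.054], [0.485, 0.087, 0.055]]
0.52 ymin [[0.515, 0.087, 0.059], [0.517, 0.088, 0.057], [0.52, 0.088, 0.055]]
0.55 ymin [[0.536, 0.087, 0.056], [0.539, 0.087, 0.055], [0.542, 0.088, 0.054]]
0.58 ymin [[0.59, 0.087, 0.054], [0.567, 0.087, 0.058], [0.594, 0.088, 0.056]]
0.61 ymin [[0.611, 0.087, 0.048], [0.615, 0.088, 0.049], [0.617, 0.088, 0.047]]
red 85 [ 0.43285825 -0.00342291 -0.00170337] [0.46807678 0.04206111 0.01918813]
```

```bash
python3 -m crank '[[[0,0,-0.005],0.08,0],[[0,0,-0.005],0.11,0],[[0,0,0],0.1,0],[[0,0,0],0.05,0],[[0,0,0],0,0]]' 50
python3 -m crank '[[[0.003,-0.012,0],0,0],[[0.006,-0.024,0],0,0],[[0.007,-0.03,0],0,0],[[0.007,-0.03,0],0,0],[[0.006,-0.024,0],0,0]]' 
python3 -m crank '[[[0.004,-0.012,0.005],0,0],[[0,-0.003,0.005],0,0],[[0,0,0],0,0],[[0,0,0],0,0]]' 
python3 go.py .4655 -.038 .08 0; python3 look.py l3
```

```text
time: 9.6
tool_pos: [0.4327, -0.1742, 0.0916]
tcp_rot: [3.141, -0.002, -0.0]
force: [-0.5, 0.3, -7.5]
finger_gap: 0.329
finger_force: 50.0
time: 10.02
tool_pos: [0.4618, -0.0523, 0.0915]
tcp_rot: [-3.141, -0.004, -0.0]
force: [1.1, 0.1, -6.9]
finger_gap: 0.331
finger_force: 50.0
time: 10.35
tool_pos: [0.465, -0.0396, 0.0809]
tcp_rot: [3.141, 0.002, -0.003]
force: [0.2, -1.2, -8.0]
finger_gap: 0.334
finger_force: 50.0
t 10.35 tcp [ 0.465  -0.0396  0.0809] yaw x 0.08 zaxis [-0.002 -0.001 -1.   ] q [-0.16 -0.27  1.76 -0.    1.65  1.41] F [ 0.2 -1.2 -8. ] gap 0.334 ff 50.0
shift(tool axes now) [ 0.0005 -0.0016  0.0009] roll rad 0.0013
shift after roll [ 0.0005 -0.0016  0.0009]
top 1681
top roll est [(np.float64(0.0021365221203714065), 0), (np.float64(0.002137028891221809), -1), (np.float64(0.002352643907065004), -2)]
scene 2936
scene roll est [(np.float64(0.0019320625194210331), 0), (np.float64(0.0020520082986732443), -1), (np.float64(0.0021917538257165544), 1)]
```

```bash
python3 -m crank '[[[0,-0.004,0],0,0],[[0,-0.003,0],0,0],[[0,-0.001,0],0,0],[[0,0,0],0,0]]' 8
python3 -m crank '[[[0,-0.002,-0.0015],0,0],[[0,-0.002,-0.002],0,0],[[0,0,0],0,0]]' 
python3 -m crank '[[[0,-0.002,-0.002],0,0],[[0,-0.002,-0.003],0,0],[[0,0,0],0,0]]' 
python3 -m crank '[[[0,-0.002,-0.002],0,0],[[0,-0.002,-0.003],0,0],[[0,0,0],0,0]]' 
python3 go.py; python3 look.py l4
```

```text
time: 10.78
tool_pos: [0.466, -0.0323, 0.0825]
tcp_rot: [3.139, -0.001, 0.002]
force: [0.2, -5.0, -4.5]
finger_gap: 0.34
finger_force: 8.0
time: 11.03
tool_pos: [0.4663, -0.0287, 0.0867]
tcp_rot: [3.138, -0.001, 0.004]
force: [-0.2, -6.1, -3.7]
finger_gap: 0.338
finger_force: 8.0
time: 11.28
tool_pos: [0.4662, -0.0243, 0.0916]
tcp_rot: [3.139, -0.001, 0.003]
force: [0.5, -5.5, -4.0]
finger_gap: 0.339
finger_force: 8.0
time: 11.53
tool_pos: [0.4661, -0.02, 0.0963]
tcp_rot: [3.14, -0.0, 0.003]
force: [-0.8, -6.1, -2.7]
finger_gap: 0.339
finger_force: 8.0
t 11.53 tcp [ 0.4661 -0.02    0.0963] yaw x -0.02 zaxis [ 0.002 -0.002 -1.   ] q [-0.11 -0.27  1.74 -0.    1.68  1.46] F [-0.8 -6.1 -2.7] gap 0.339 ff 8.0
top 1607
top roll est [(np.float64(0.0025300977574367564), 7), (np.float64(0.002610092202446805), 8), (np.float64(0.002690607324203015), 6)]
scene 2973
scene roll est [(np.float64(0.004091493948181084), 8), (np.float64(0.004136301544009026), 9), (np.float64(0.0041760946633058816), 7)]
```

View pics/l4.png

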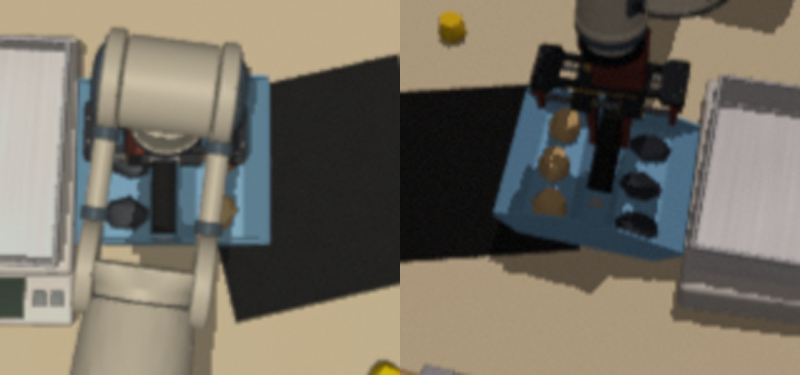

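The lip rests against the housing and the tote is rolling, about 8° so far with a 6 N contact and all stones in place. I'll continue along the arc.

```bash
python3 -m crank '[[[0,-0.0026,-0.003],0,0],[[0,-0.0026,-0.003],0,0],[[0,-0.0026,-0.0027],0,0],[[0,-0.0026,-0.0027],0,0]]' 8
python3 -m crank '[[[0,-0.0026,-0.0026],0,0],[[0,-0.0026,-0.0025],0,0],[[0,-0.0026,-0.0025],0,0],[[0,-0.0026,-0.0025],0,0]]'
python3 -m crank '[[[0,-0.0025,-0.002],0,0],[[0,-0.0025,-0.002],0,0],[[0,-0.0025,-0.0018],0,0],[[0,-0.0025,-0.0018],0,0]]'
python3 go.py; python3 look.py l5
```

```text
time: 11.97
tool_pos: [0.4659, -0.0098, 0.1071]
tcp_rot: [3.14, -0.001, 0.001]
force: [0.2, -5.1, -4.7]
finger_gap: 0.336
finger_force: 8.0
time: 12.3
tool_pos: [0.4658, 0.0008, 0.1171]
tcp_rot: [3.14, -0.001, 0.001]
force: [-0.2, -5.8, -3.9]
finger_gap: 0.337
finger_force: 8.0
time: 12.63
tool_pos: [0.4658, 0.0109, 0.1246]
tcp_rot: [3.14, -0.001, 0.001]
force: [-1.0, -4.9, -4.9]
finger_gap: 0.34
finger_force: 8.0
t 12.63 tcp [0.4658 0.0109 0.1246] yaw x -0.02 zaxis [ 0.001 -0.002 -1.   ] q [-0.05 -0.28  1.69 -0.    1.73  1.52] F [-1.  -4.9 -4.9] gap 0.34 ff 8.0
top 1911
top roll est [(np.float64(0.0034287793618383916), 21), (np.float64(0.0035780804497802495), 22), (np.float64(0.0036842245037626096), 20)]
scene 2992
scene roll est [(np.float64(0.003899006555934942), 21), (np.float64(0.003981988070419237), 22), (np.float64(0.004127409264475149), 20)]
```

```bash
python3 -m crank '[[[0,-0.0027,-0.0012],0,0],[[0,-0.0027,-0.0014],0,0],[[0,-0.0027,-0.0014],0,0],[[0,-0.0027,-0.0014],0,0]]' 8
python3 -m crank '[[[0,-0.0027,-0.0012],0,0],[[0,-0.0027,-0.0012],0,0],[[0,-0.0027,-0.0012],0,0],[[0,-0.0027,-0.0012],0,0]]'
python3 -m crank '[[[0,-0.0027,-0.001],0,0],[[0,-0.0027,-0.001],0,0],[[0,-0.0027,-0.001],0,0],[[0,-0.0027,-0.0008],0,0]]'
python3 go.py; python3 look.py l6
```

```text
time: 13.07
tool_pos: [0.4656, 0.0225, 0.1297]
tcp_rot: [3.141, 0.0, -0.0]
force: [0.7, -4.3, -5.5]
finger_gap: 0.34
finger_force: 8.0
time: 13.4
tool_pos: [0.4656, 0.0336, 0.1345]
tcp_rot: [3.142, 0.001, -0.0]
force: [0.0, -4.5, -4.6]
finger_gap: 0.341
finger_force: 8.0
time: 13.73
tool_pos: [0.4656, 0.0445, 0.1383]
tcp_rot: [-3.141, -0.001, 0.0]
force: [0.2, -4.5, -4.7]
finger_gap: 0.336
finger_force: 7.8
t 13.73 tcp [0.4656 0.0445 0.1383] yaw x 0.03 zaxis [-0.  0. -1.] q [ 0.02 -0.27  1.66  0.    1.75  1.59] F [ 0.2 -4.5 -4.7] gap 0.336 ff 7.8
top 1531
top roll est [(np.float64(0.003027062273475918), 36), (np.float64(0.003147239743978814), 35), (np.float64(0.0032709251803061364), 37)]
scene 2643
scene roll est [(np.float64(0.0036537117385097794), 34), (np.float64(0.003773793954050001), 33), (np.float64(0.004170323741791546), 32)]
```

View pics/l6.png

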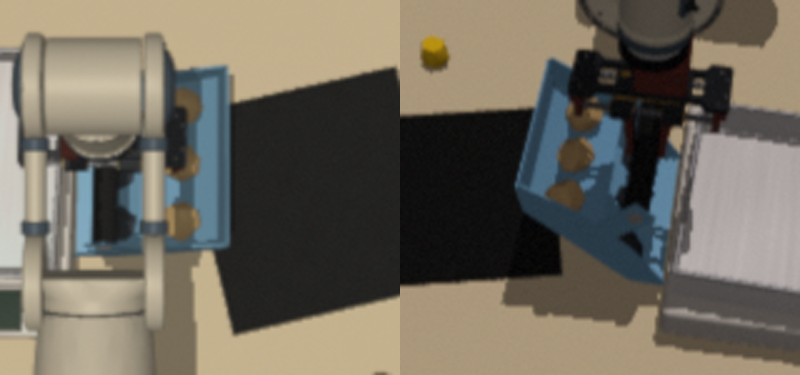

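The tote is at roughly 36–40° with all three pale stones against the ridge. I'll replace the roll estimate with a simpler one, the direction of the raised −y lip seen from the handle, and tip further.

```bash
cat > roll.py <<'E'
import sys
from h import *
s=manip.observe();p=s["tool_pos"]+[0,0,.044];M=R.from_rotvec(s["tcp_rot"]).as_matrix()
A=np.stack([M[:,0],-M[:,1],-M[:,2]],1);A=-A if A[0,0]<0 and False else A
im=[]
for k in("top","scene"):
    c=vision.camera(k);Q=(pts(c)-p)@A;b=np.ascontiguousarray(c["pixels"][...,::-1]);hsv=cv2.cvtColor(b,cv2.COLOR_BGR2HSV)
    m=(hsv[...,0]>88)&(hsv[...,0]<118)&(hsv[...,1]>70)&(np.linalg.norm(Q,axis=-1)<.2)&(c["range_z"]>0)&(abs(Q[...,0])<.1)
    q=Q[m];r=np.hypot(q[:,1],q[:,2])
    for nm,sel,ref in(("-y lip",q[:,1]<-.06,np.arctan2(-72,-118)),):
        w=q[sel];rr=r[sel];w=w[(rr>np.percentile(rr,90))];yz=np.median(w[:,1:],0)
        print(k,nm,len(w),np.round(yz,4),"r",round(np.hypot(*yz),4),"roll",round(-np.degrees((np.arctan2(yz[1],yz[0])-ref+np.pi)%(2*np.pi)-np.pi),1))
    u,v=int(np.median(np.argwhere(m)[:,1])),int(np.median(np.argwhere(m)[:,0]));u0=min(max(u-80,0),480);v0=min(max(v-75,0),250)
    im.append(cv2.resize(b[v0:v0+150,u0:u0+160],None,fx=2.5,fy=2.5,interpolation=cv2.INTER_CUBIC))
if len(sys.argv)>1:cv2.imwrite(f"pics/{sys.argv[1]}.png",np.hstack(im))
E
python3 roll.py
python3 -m crank '[[[0,-0.0025,-0.0007],0,0],[[0,-0.0025,-0.0007],0,0],[[0,-0.0025,-0.0007],0,0],[[0,-0.0025,-0.0007],0,0]]' 8
python3 -m crank '[[[0,-0.0025,-0.0006],0,0],[[0,-0.0025,-0.0006],0,0],[[0,-0.0025,-0.0005],0,0],[[0,0,0],0,0]]' 8
python3 roll.py; python3 go.py
```

```text
top -y lip 110 [-0.137   0.0146] r 0.1378 roll 37.5
scene -y lip 85 [-0.1367  0.0126] r 0.1373 roll 36.6
time: 14.27
tool_pos: [0.4656, 0.0544, 0.1411]
tcp_rot: [-3.142, -0.001, 0.0]
force: [0.3, -3.8, -6.2]
finger_gap: 0.329
finger_force: 7.5
time: 14.6
tool_pos: [0.4656, 0.0623, 0.1428]
tcp_rot: [-3.141, -0.002, -0.0]
force: [-0.6, -2.3, -5.4]
finger_gap: 0.325
finger_force: 7.2
top -y lip 101 [-0.1319  0.0271] r 0.1347 roll 43.0
scene -y lip 75 [-0.1325  0.0291] r 0.1356 roll 43.8
t 14.7 tcp [0.4656 0.0619 0.1427] yaw x 0.05 zaxis [-0.  0. -1.] q [ 0.06 -0.27  1.65  0.    1.76  1.63] F [ 0.3 -3.2 -5.8] gap 0.328 ff 7.2
```

The lip offsets fit about 48° with the tube some 10 mm lower in the pads than when I gripped it, so it has crept towards the finger tips. I'll lower until the lip rests in the corner of bench and balance, then slide the pads down for a deeper grip.

```bash
python3 -m crank '[[[0,0,0.002],0,0],[[0,0,0.004],0,0],[[0,0,0.004],0,0],[[0,0,0.004],0,0],[[0,0,0.004],0,0]]' 8
python3 -m crank '[[[0,0,0.004],0,0],[[0,0,0.004],0,0],[[0,0,0.003],0,0],[[0,0,0.002],0,0],[[0,0,0],0,0]]' 
python3 roll.py l7; python3 go.py
```

```text
time: 15.12
tool_pos: [0.4654, 0.0616, 0.1239]
tcp_rot: [-3.142, -0.001, 0.001]
force: [-0.3, -2.8, -5.6]
finger_gap: 0.325
finger_force: 7.2
time: 15.53
tool_pos: [0.4673, 0.0622, 0.1145]
tcp_rot: [-3.14, -0.001, -0.009]
force: [0.8, -1.0, 3.8]
finger_gap: 0.324
finger_force: 8.2
top -y lip 98 [-0.1311  0.0293] r 0.1343 roll 44.0
scene -y lip 75 [-0.1321  0.0291] r 0.1353 roll 43.8
t 15.63 tcp [0.4672 0.0622 0.1143] yaw x 0.05 zaxis [ 0.006  0.001 -1.   ] q [ 0.06 -0.27  1.7   0.    1.7   1.63] F [ 1.3 -0.2  7.2] gap 0.327 ff 8.5
```

View pics/l7.png

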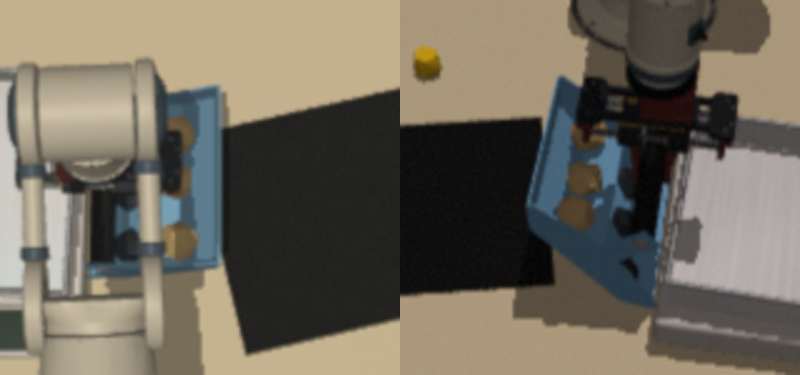

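The tote is now supported (7 N upward), with the dark stones still in their bay at right-picture (625–635,180–265). I'll slide the pads down at minimum grip.

```bash
python3 -m crank '[[[0,0,-0.001],0,0],[[0,0,0],0,0],[[0,0,0.003],0,0],[[0,0,0.003],0,0]]' 3
python3 -m crank '[[[0,0,0.003],0,0],[[0,0,0.003],0,0],[[0,0,0],0,0]]' 3
python3 roll.py; python3 go.py
```

```text
time: 15.97
tool_pos: [0.4664, 0.0618, 0.1084]
tcp_rot: [-3.141, -0.001, -0.005]
force: [0.1, 0.0, 5.0]
finger_gap: 0.343
finger_force: 3.0
time: 16.22
tool_pos: [0.4657, 0.0618, 0.101]
tcp_rot: [-3.141, -0.001, -0.001]
force: [0.3, -1.4, 2.5]
finger_gap: 0.337
finger_force: 3.0
top -y lip 99 [-0.1315  0.0415] r 0.1378 roll 48.9
scene -y lip 78 [-0.1324  0.0419] r 0.1388 roll 49.0
t 16.32 tcp [0.4657 0.0617 0.101 ] yaw x 0.03 zaxis [ 0.  0. -1.] q [ 0.06 -0.26  1.72  0.    1.68  1.63] F [ 0.1 -1.2  3.3] gap 0.34 ff 3.0
```

The tube is deep in the pads again (lip radius 138 mm) and roll is 49° in both views. I'll roll on to about 52°, clamp at 60 N, back off, lift and carry over the pan.

```bash
python3 -m crank '[[[0,-0.002,0.001],0,0],[[0,-0.002,0.001],0,0],[[0,-0.002,0],0,0],[[0,-0.001,0],0,0],[[0,0,0],0,0]]' 3
python3 -m crank '[[[0,0,0],0,0],[[0,0,0],0,0],[[0,0,0],0,0]]' 60
python3 roll.py; python3 go.py
python3 -m crank '[[[0,0.003,-0.002],0,0],[[0,0.003,-0.006],0,0],[[0,0,-0.012],0,0],[[0,0,-0.018],0,0],[[0,0,-0.02],0,0]]' 60
python3 roll.py;  python3 go.py
```

```text
time: 16.73
tool_pos: [0.4655, 0.0689, 0.0985]
tcp_rot: [-3.142, -0.001, 0.001]
force: [1.6, 0.2, 2.9]
finger_gap: 0.345
finger_force: 3.0
time: 16.98
tool_pos: [0.4655, 0.0686, 0.0986]
tcp_rot: [-3.142, -0.001, 0.0]
force: [0.7, -0.6, 3.2]
finger_gap: 0.327
finger_force: 60.0
top -y lip 88 [-0.129   0.0515] r 0.1389 roll 53.2
scene -y lip 74 [-0.1301  0.0479] r 0.1386 roll 51.6
t 17.08 tcp [0.4655 0.0686 0.0986] yaw x 0.02 zaxis [-0. -0. -1.] q [ 0.07 -0.26  1.72 -0.    1.68  1.64] F [ 1.4 -2.2  1.8] gap 0.33 ff 60.0
time: 17.5
tool_pos: [0.4643, 0.0626, 0.1559]
tcp_rot: [-3.141, -0.0, 0.007]
force: [0.2, -0.3, -7.0]
finger_gap: 0.329
finger_force: 60.0
top -y lip 97 [-0.1306  0.0461] r 0.1385 roll 50.9
scene -y lip 82 [-0.1303  0.0542] r 0.1411 roll 54.0
t 17.6 tcp [0.4668 0.0627 0.1604] yaw x 0.02 zaxis [ 0.005  0.001 -1.   ] q [ 0.06 -0.27  1.62  0.    1.78  1.63] F [ 0.8 -0.  -6.4] gap 0.332 ff 60.0
```

```bash
python3 -m crank '[[[0,0,-0.02],0,0],[[0,0,-0.02],0,0],[[0,0,-0.02],0,0],[[0,0,-0.012],0,0],[[0,0,-0.006],0,0]]' 60
python3 -m crank '[[[0,-0.005,0],0,0],[[0,-0.012,0],0,0],[[0,-0.018,0],0,0],[[0,-0.02,0],0,0],[[0,-0.02,0],0,0]]'
python3 -m crank '[[[0,-0.018,0],0,0],[[0,-0.012,0],0,0],[[0,-0.006,0],0,0],[[0,0,0],0,0]]'
python3 -m crank '[[[0,0,0.006],0,0],[[0,0,0.012],0,0],[[0,0,0.012],0,0],[[0,0,0.006],0,0],[[0,0,0],0,0]]'
python3 roll.py l8; python3 go.py
```

```text
time: 18.02
tool_pos: [0.4658, 0.0627, 0.2357]
tcp_rot: [-3.141, -0.001, -0.001]
force: [0.7, 0.1, -7.6]
finger_gap: 0.329
finger_force: 60.0
time: 18.43
tool_pos: [0.4649, 0.1385, 0.2325]
tcp_rot: [3.141, -0.0, -0.005]
force: [0.9, 0.2, -7.8]
finger_gap: 0.332
finger_force: 60.0
time: 18.77
tool_pos: [0.4651, 0.1746, 0.2334]
tcp_rot: [3.141, 0.003, -0.003]
force: [-0.3, -0.6, -7.2]
finger_gap: 0.33
finger_force: 60.0
time: 19.18
tool_pos: [0.4648, 0.1727, 0.1963]
tcp_rot: [3.14, -0.001, -0.005]
force: [-0.2, 0.1, -6.7]
finger_gap: 0.33
finger_force: 60.0
top -y lip 97 [-0.1291  0.0481] r 0.1377 roll 51.8
scene -y lip 78 [-0.1304  0.0503] r 0.1397 roll 52.5
t 19.28 tcp [0.4655 0.1731 0.1986] yaw x -0.02 zaxis [-0. -0. -1.] q [ 0.29 -0.18  1.48 -0.    1.85  1.86] F [-0.2 -1.2 -6.2] gap 0.332 ff 60.0
```

View pics/l8.png

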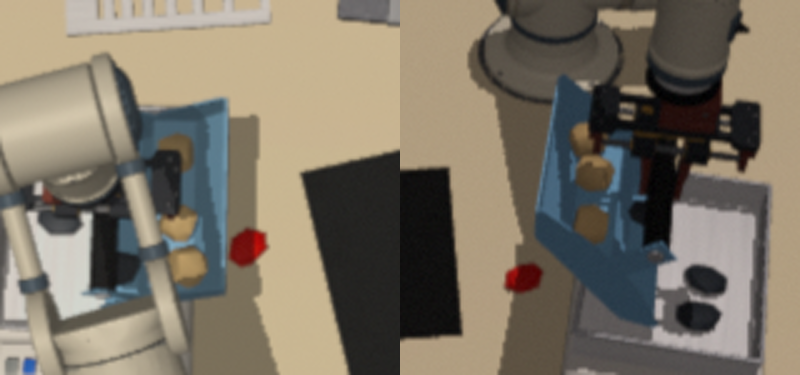

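Two dark stones are already in the pan, at right-picture (705,278) and (698,318). The third is still in the tote near (640,212), and all three pale stones are in place. Small gentle shakes should free it.

```bash
python3 -m crank '[[[0,-0.008,0],0,0],[[0,0.008,0],0,0],[[0,-0.008,0],0,0],[[0,0.008,0],0,0],[[0,0,0],0,0]]' 60
python3 roll.py; python3 go.py
python3 -m crank '[[[0,-0.01,0],0,0],[[0,0.01,0],0,0],[[0,-0.01,0],0,0],[[0,0.01,0],0,0],[[0,0,0],0,0]]' 60
python3 roll.py l9; python3 go.py
```

```text
time: 19.7
tool_pos: [0.4657, 0.173, 0.1992]
tcp_rot: [3.141, 0.0, 0.001]
force: [-0.8, 0.1, -5.3]
finger_gap: 0.328
finger_force: 60.0
top -y lip 114 [-0.1269  0.045 ] r 0.1347 roll 50.9
scene -y lip 86 [-0.1301  0.0482] r 0.1387 roll 51.7
t 19.8 tcp [0.4657 0.1735 0.1991] yaw x 0.0 zaxis [ 0.  0. -1.] q [ 0.29 -0.18  1.48 -0.    1.85  1.86] F [ 0.8  0.3 -5.8] gap 0.33 ff 60.0
time: 20.22
tool_pos: [0.4656, 0.1733, 0.1987]
tcp_rot: [3.141, 0.001, -0.0]
force: [0.4, -0.3, -5.2]
finger_gap: 0.329
finger_force: 60.0
top -y lip 112 [-0.1269  0.037 ] r 0.1322 roll 47.6
scene -y lip 81 [-0.1304  0.0487] r 0.1392 roll 51.9
t 20.32 tcp [0.4656 0.1736 0.1988] yaw x -0.0 zaxis [ 0.  0. -1.] q [ 0.29 -0.18  1.48  0.    1.85  1.86] F [ 0.6  1.  -5.1] gap 0.328 ff 60.0
```

View pics/l9.png

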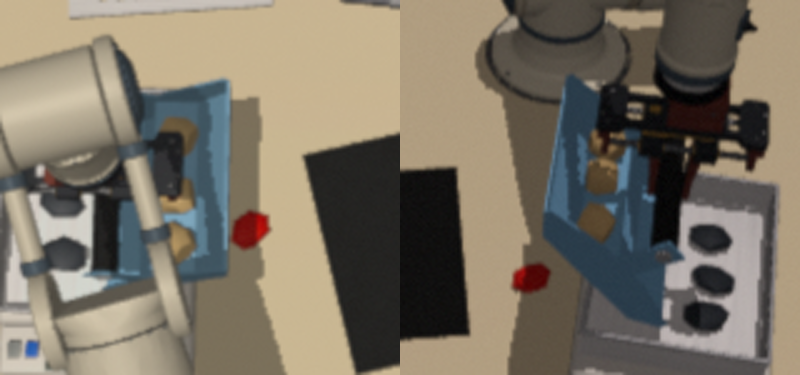

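All three dark stones lie in the pan, at right-picture (710,238), (712,278) and (705,315). The pale stones are still in their bay, and the load has dropped to about 5.3 N. I'll raise, carry the tote back to the mat and turn it to the mat's yaw.

```bash
python3 -m crank '[[[0,0,-0.005],0,0],[[0,0,-0.012],0,0],[[0,0,-0.016],0,0],[[0,0,-0.01],0,0],[[0,0,-0.003],0,0]]' 60
python3 -m crank '[[[-0.001,0.006,0],0,0],[[-0.003,0.014,0],0,0],[[-0.004,0.022,0],0,0],[[-0.006,0.028,0],0,0],[[-0.006,0.03,0],0,0]]'
python3 -m crank '[[[-0.006,0.03,0],0,0],[[-0.006,0.03,0],0,0],[[-0.006,0.03,0],0,0],[[-0.006,0.03,0],0,0],[[-0.006,0.026,0],0,0]]'
python3 -m crank '[[[-0.004,0.02,0],0,0],[[-0.003,0.012,0],0,0],[[0,0.005,0],0,0],[[0,0,0],-0.05,0],[[0,0,0],-0.09,0]]'
python3 -m crank '[[[0,0,0],-0.09,0],[[0,0,0],-0.08,0],[[0,0,0],-0.03,0],[[0,0,0],0,0]]'
python3 roll.py; python3 go.py .4083 -.1088 .103 19.5
```

```text
time: 20.73
tool_pos: [0.4664, 0.1739, 0.2482]
tcp_rot: [-3.14, -0.001, -0.007]
force: [1.8, -0.4, -5.1]
finger_gap: 0.331
finger_force: 60.0
time: 21.15
tool_pos: [0.4449, 0.0728, 0.2437]
tcp_rot: [3.141, 0.003, -0.003]
force: [0.6, 0.1, -6.3]
finger_gap: 0.328
finger_force: 60.0
time: 21.57
tool_pos: [0.4145, -0.0743, 0.244]
tcp_rot: [3.141, -0.001, -0.002]
force: [1.5, 0.1, -4.9]
finger_gap: 0.326
finger_force: 60.0
time: 21.98
tool_pos: [0.4083, -0.1096, 0.244]
tcp_rot: [-3.133, -0.222, 0.002]
force: [0.1, -0.0, -5.1]
finger_gap: 0.326
finger_force: 60.0
time: 22.32
tool_pos: [0.4085, -0.1089, 0.2442]
tcp_rot: [-3.095, -0.535, 0.001]
force: [-0.7, 0.0, -5.4]
finger_gap: 0.334
finger_force: 60.0
top -y lip 78 [-0.13    0.0499] r 0.1392 roll 52.4
scene -y lip 71 [-0.1302  0.0394] r 0.136 roll 48.2
t 22.42 tcp [ 0.4085 -0.1091  0.2443] yaw x 19.46 zaxis [-0.001  0.    -1.   ] q [-0.34 -0.36  1.54  0.    1.96  0.89] F [-0.5 -0.3 -5.9] gap 0.332 ff 60.0
shift(tool axes now) [-0.     -0.0002  0.1413] roll rad -0.0007
shift after roll [-0.     -0.0002  0.1413]
```

```bash
python3 -m crank '[[[0,0,0.008],0,0],[[0,0,0.016],0,0],[[0,0,0.02],0,0],[[0,0,0.02],0,0],[[0,0,0.02],0,0]]' 60
python3 -m crank '[[[0,0,0.02],0,0],[[0,0,0.016],0,0],[[0,0,0.01],0,0],[[0,0,0.006],0,0],[[0,0,0.003],0,0]]'
python3 -m crank '[[[0,0,0.003],0,0],[[0,0,0.003],0,0],[[0,0,0],0,0]]'
python3 roll.py; python3 go.py
python3 -m crank '[[[0,0.004,0],0,0],[[0,0.004,0.001],0,0],[[0,0.004,0.001],0,0],[[0,0.004,0.001],0,0]]' 20
python3 roll.py; python3 go.py
```

```text
time: 22.83
tool_pos: [0.4084, -0.1092, 0.1591]
tcp_rot: [-3.096, -0.531, 0.001]
force: [0.1, -0.2, -6.1]
finger_gap: 0.327
finger_force: 60.0
time: 23.25
tool_pos: [0.4083, -0.1092, 0.1047]
tcp_rot: [-3.096, -0.532, 0.002]
force: [-0.1, -0.1, -5.9]
finger_gap: 0.333
finger_force: 60.0
time: 23.5
tool_pos: [0.4089, -0.1095, 0.1]
tcp_rot: [3.096, 0.532, 0.001]
force: [0.2, 0.8, -5.1]
finger_gap: 0.332
finger_force: 60.0
top -y lip 76 [-0.1299  0.049 ] r 0.1389 roll 52.1
scene -y lip 67 [-0.1217  0.0455] r 0.1299 roll 51.9
t 23.6 tcp [ 0.409  -0.1095  0.1003] yaw x 19.5 zaxis [ 0.001 -0.    -1.   ] q [-0.34 -0.4   1.83 -0.    1.71  0.89] F [-0.2 -0.4 -5. ] gap 0.332 ff 60.0
time: 23.93
tool_pos: [0.4144, -0.125, 0.0977]
tcp_rot: [3.096, 0.532, 0.002]
force: [-1.4, -0.4, 0.6]
finger_gap: 0.338
finger_force: 20.0
top -y lip 73 [-0.1325  0.0422] r 0.1391 roll 49.1
scene -y lip 73 [-0.1261  0.04  ] r 0.1323 roll 49.0
t 24.03 tcp [ 0.4146 -0.1256  0.0976] yaw x 19.45 zaxis [ 0.001 -0.001 -1.   ] q [-0.37 -0.37  1.81 -0.    1.7   0.86] F [-0.9 -1.4  0.6] gap 0.339 ff 20.0
```

```bash
python3 -m crank '[[[0,0.004,0.0012],0,0],[[0,0.004,0.0012],0,0],[[0,0.004,0.0012],0,0],[[0,0.004,0.0012],0,0]]' 12
python3 -m crank '[[[0,0.004,0.0008],0,0],[[0,0.004,0.0008],0,0],[[0,0.004,0.0008],0,0],[[0,0.004,0.0008],0,0]]' 12
python3 roll.py; python3 go.py
```

```text
time: 24.37
tool_pos: [0.42, -0.1404, 0.0924]
tcp_rot: [3.095, 0.532, 0.002]
force: [0.2, -0.9, 1.5]
finger_gap: 0.336
finger_force: 12.0
time: 24.7
tool_pos: [0.4247, -0.1547, 0.0884]
tcp_rot: [-3.095, -0.532, 0.001]
force: [-0.7, -0.3, 1.4]
finger_gap: 0.335
finger_force: 12.0
top -y lip 64 [-0.1384  0.0114] r 0.1389 roll 36.1
scene -y lip 85 [-0.1397  0.009 ] r 0.14 roll 35.1
t 24.8 tcp [ 0.4248 -0.1551  0.0883] yaw x 19.48 zaxis [-0.  0. -1.] q [-0.43 -0.31  1.78 -0.    1.67  0.81] F [ 0.7 -0.5 -1.6] gap 0.333 ff 12.0
```

Roll follows the table (36° at this height). I'll continue the arc down to level.

```bash
python3 -m crank '[[[0,0.004,0.0006],0,0],[[0,0.004,0.0006],0,0],[[0,0.004,0.0006],0,0],[[0,0.0037,0.0009],0,0],[[0,0.0037,0.0009],0,0]]' 12
python3 -m crank '[[[0,0.0037,0.0009],0,0],[[0,0.0037,0.0012],0,0],[[0,0.0037,0.0012],0,0],[[0,0.0037,0.0012],0,0],[[0,0.0035,0.0015],0,0]]'
python3 -m crank '[[[0,0.0035,0.0015],0,0],[[0,0.0035,0.0015],0,0],[[0,0.0034,0.0018],0,0],[[0,0.0034,0.0018],0,0],[[0,0.0034,0.0018],0,0]]'
python3 roll.py; python3 go.py
```

```text
time: 25.22
tool_pos: [0.4312, -0.1734, 0.085]
tcp_rot: [3.096, 0.532, -0.001]
force: [-1.5, -0.8, -0.4]
finger_gap: 0.333
finger_force: 12.0
time: 25.63
tool_pos: [0.4373, -0.1906, 0.0789]
tcp_rot: [3.096, 0.532, -0.0]
force: [-2.0, -1.9, -0.8]
finger_gap: 0.339
finger_force: 12.0
time: 26.05
tool_pos: [0.4431, -0.2067, 0.0705]
tcp_rot: [3.096, 0.532, -0.0]
force: [0.3, -0.9, -0.2]
finger_gap: 0.339
finger_force: 12.0
top -y lip 30 [-0.1271 -0.0558] r 0.1388 roll 7.7
scene -y lip 96 [-0.1315 -0.0542] r 0.1422 roll 9.0
t 26.15 tcp [ 0.4432 -0.2069  0.0703] yaw x 19.48 zaxis [-0. -0. -1.] q [-0.51 -0.2   1.72 -0.    1.62  0.72] F [-0.4 -0.8 -3. ] gap 0.339 ff 12.0
```

```bash
python3 -m crank '[[[0,0.0032,0.002],0,0],[[0,0.0032,0.0022],0,0],[[0,0.0032,0.0022],0,0],[[0,0.003,0.0022],0,0],[[0,0.003,0.0022],0,0]]' 8
python3 -m crank '[[[0,0,0.0005],0,0],[[0,0,0],0,0]]' 3
python3 roll.py; python3 go.py
```

```text
time: 26.57
tool_pos: [0.4484, -0.2214, 0.0596]
tcp_rot: [-3.096, -0.532, -0.0]
force: [1.8, -1.9, -4.6]
finger_gap: 0.336
finger_force: 8.0
time: 26.73
tool_pos: [0.4478, -0.2208, 0.0584]
tcp_rot: [-3.095, -0.532, 0.002]
force: [-0.3, 0.1, -4.6]
finger_gap: 0.338
finger_force: 3.0
top -y lip 24 [-0.1161 -0.0789] r 0.1404 roll -2.8
scene -y lip 82 [-0.12   -0.0782] r 0.1433 roll -1.7
t 26.83 tcp [ 0.4479 -0.2207  0.0588] yaw x 19.51 zaxis [-0.001  0.001 -1.   ] q [-0.53 -0.17  1.71  0.    1.6   0.7 ] F [-0.9 -0.9 -5.3] gap 0.335 ff 3.0
```

```bash
python3 -m crank '[[[0,0,0.001],0,0],[[0,0,0.001],0,0],[[0,0,0.001],0,0],[[0,0,0],0,0]]' 3
python3 roll.py; python3 go.py
python3 -m crank '[[[0,0,0.001],0,0],[[0,0,0.001],0,0],[[0,0,0.001],0,0],[[0,0,0.001],0,0],[[0,0,0],0,0]]' 3
python3 roll.py; python3 go.py
```

```text
time: 27.17
tool_pos: [0.4486, -0.2207, 0.0575]
tcp_rot: [-3.096, -0.533, -0.002]
force: [-2.6, 3.2, 3.5]
finger_gap: 0.338
finger_force: 3.0
top -y lip 24 [-0.1161 -0.0767] r 0.1391 roll -2.1
scene -y lip 81 [-0.1202 -0.0765] r 0.1425 roll -1.1
t 27.27 tcp [ 0.4486 -0.2207  0.0575] yaw x 19.53 zaxis [ 0.001  0.    -1.   ] q [-0.53 -0.17  1.72  0.    1.59  0.7 ] F [-1.5  4.   5.1] gap 0.338 ff 3.0
time: 27.68
tool_pos: [0.4488, -0.2206, 0.0536]
tcp_rot: [-3.096, -0.533, -0.003]
force: [-1.7, 5.1, 5.7]
finger_gap: 0.339
finger_force: 3.0
top -y lip 24 [-0.1157 -0.0722] r 0.1364 roll -0.6
scene -y lip 81 [-0.1198 -0.0722] r 0.1399 roll 0.3
t 27.78 tcp [ 0.4488 -0.2206  0.0536] yaw x 19.53 zaxis [ 0.002  0.    -1.   ] q [-0.53 -0.17  1.72  0.    1.59  0.7 ] F [-2.   4.6  4.6] gap 0.342 ff 3.0
```

```bash
python3 -m crank '[[[0,0,-0.001],0,0.04],[[0,0,0],0,0.06],[[0,0,0],0,0.07],[[0,0,0],0,0.07],[[0,0,0],0,0.07]]' 3
python3 -m crank '[[[0,0,0],0,0.07],[[0,0,0],0,0.07],[[0,0,0],0,0.07],[[0,0,0],0,0.07]]'
python3 go.py
python3 -m crank '[[[0,0,-0.006],0,0.07],[[0,0,-0.015],0,0.07],[[0,0,-0.025],0,0.07],[[0,0,-0.03],0,0.07],[[0,0,-0.03],0,0.07]]'
python3 -m crank '[[[0,0,-0.03],0,0.07],[[0,0,-0.02],0,0.07],[[-0.02,0,0],0,0.07],[[-0.03,0,0],0,0.07],[[-0.03,0,0],0,0.07]]'
python3 -m crank '[[[-0.02,0,0],0,0.07],[[0,0,0],0,0.07],[[0,0,0],0,0.07]]'
python3 go.py
python3 - <<'E'
from h import *
for k in("top","scene"):
    c=vision.camera(k);P=pts(c);b=np.ascontiguousarray(c["pixels"][...,::-1]);hsv=cv2.cvtColor(b,cv2.COLOR_BGR2HSV);z=P[...,2];V=b.max(2)
    reg=lambda x0,x1,y0,y1:(P[...,0]>x0)&(P[...,0]<x1)&(P[...,1]>y0)&(P[...,1]<y1)
    h=reg(.33,.57,-.27,-.16)&(z>.1)&(z<.13)&(V<70);q=P[h]
    if len(q)>20:
        r=cv2.minAreaRect(q[:,:2].astype(np.float32));print(k,"handle",np.round(r[0],3),np.round(r[1],3),round(r[2],1),"z",np.round(np.percentile(q[:,2],[5,50,95]),3))
    # lips: blue points in tote frame
    a=np.radians(19.5);Q=(P-[.4488,-.2206,.003])@np.array([[np.cos(a),-np.sin(a),0],[np.sin(a),np.cos(a),0],[0,0,1]])
    bl=(hsv[...,0]>88)&(hsv[...,0]<118)&(hsv[...,1]>70)
    for s in(-1,1):
        w=Q[bl&(abs(Q[...,1]*s-.112)<.008)&(abs(Q[...,0])<.09)];print(k,"lip",s,len(w),np.round(np.median(w,0),4) if len(w) else "")
    def blobs(m,nm):
        n,l,st,ce=cv2.connectedComponentsWithStats(m.astype(np.uint8))
        for i in range(1,n):
            if st[i,4]>15: print(k,nm,st[i,4],"world",np.round(np.median(P[l==i],0),3),"tote",np.round(np.median(Q[l==i],0),3))
    blobs((abs(Q[...,0])<.1)&(abs(Q[...,1])<.12)&(hsv[...,0]>8)&(hsv[...,0]<28)&(hsv[...,1]>60)&(z>.01)&(z<.07),"buff")
    blobs(reg(.33,.6,.1,.32)&(z>.07)&(z<.11)&(V<90),"dark in pan")
    m=reg(.3,.65,.08,.35)&(z>.113)&(z<.13);print(k,"rim",cv2.minAreaRect(P[m][:,:2].astype(np.float32)),np.median(P[m][:,2]))
    save(k+"_end.png",c)
E
```

```text
time: 28.2
tool_pos: [0.4482, -0.2213, 0.0533]
tcp_rot: [3.096, 0.532, -0.0]
force: [-0.1, -0.1, 0.2]
finger_gap: 0.683
finger_force: 0.0
time: 28.53
tool_pos: [0.4482, -0.2211, 0.0534]
tcp_rot: [3.096, 0.532, -0.0]
force: [-0.6, 0.0, -0.2]
finger_gap: 0.798
finger_force: 0.0
t 28.53 tcp [ 0.4482 -0.2211  0.0534] yaw x 19.5 zaxis [-0. -0. -1.] q [-0.53 -0.17  1.72 -0.    1.59  0.7 ] F [-0.6  0.  -0.2] gap 0.798 ff 0.0
time: 28.95
tool_pos: [0.4478, -0.2209, 0.1606]
tcp_rot: [-3.096, -0.532, 0.001]
force: [0.3, -0.0, 0.7]
finger_gap: 0.798
finger_force: 0.0
time: 29.37
tool_pos: [0.3724, -0.2479, 0.2103]
tcp_rot: [3.095, 0.535, 0.001]
force: [-0.1, -1.0, -0.2]
finger_gap: 0.792
finger_force: 0.0
time: 29.62
tool_pos: [0.3537, -0.2549, 0.2102]
tcp_rot: [3.096, 0.529, 0.002]
force: [0.5, 0.3, 0.0]
finger_gap: 0.797
finger_force: 0.0
t 29.62 tcp [ 0.3537 -0.2549  0.2102] yaw x 19.4 zaxis [ 0.002 -0.001 -1.   ] q [-0.7  -0.35  1.59  0.    1.89  0.53] F [0.5 0.3 0. ] gap 0.797 ff 0.0
top handle [ 0.47  -0.212] [0.156 0.03 ] 20.2 z [0.106 0.115 0.121]
top lip -1 122 [ 0.0516 -0.1109  0.0229
[... 764 characters left out ...]
 world [ 0.406 -0.275  0.043] tote [-0.058 -0.036  0.04 ]
scene buff 114 world [ 0.462 -0.263  0.037] tote [-0.001 -0.044  0.034]
scene buff 125 world [ 0.519 -0.254  0.036] tote [ 0.056 -0.055  0.033]
scene dark in pan 669 world [0.338 0.253 0.09 ] tote [0.053 0.47  0.087]
scene dark in pan 155 world [0.411 0.243 0.086] tote [0.118 0.448 0.083]
scene dark in pan 156 world [0.476 0.249 0.086] tote [0.182 0.433 0.083]
scene dark in pan 174 world [0.533 0.242 0.086] tote [0.233 0.407 0.083]
scene dark in pan 28 world [0.599 0.107 0.09 ] tote [0.251 0.259 0.087]
scene rim ((0.46822458505630493, 0.20831650495529175), (0.22064609825611115, 0.280166357755661), 88.3270263671875) 0.12022127813912342
```

The checks from both cameras agree:
- **Tote:** level on the mat, about 6 mm from its centre.
- **Stones:** all three pale stones are in their bay and all three dark stones are in the pan.
- **Pan:** unmoved.
- **Robot:** clear of everything.

I'll hand in.

```bash
python3 -c "
from plant import manip
print(manip.close_job())"
```

```text
the job is handed in; nothing more can be done
None
```

The job is handed in, though no verdict came back: by both cameras the three flat stones lie in the unmoved pan and the three blocky stones are in their bay, with the tote level and released on its mat; I viewed 11 pictures against the limit of 10, tipped the tote by pressing its lip at about 6–7 N on the balance housing, and did not re-measure the sieve, gauge, brush or basket at the end.

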